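# Let down the ratchet prop

### The job

The ratchet prop on the bench is still up. With the fingertips, press the pad of its red pawl right down so that the hook is well clear of the teeth, then push the raised yellow arm down by its roller until it lies fully home on the rubber rest; leave the pawl off and take the hand away. Do not grip or lift the arm, do not force it against the engaged pawl, and leave the tape, bolt and feeler gauge where they lie.

Things in the scene. Friction and masses are not known exactly. Their poses are not given: they have to be found in the camera images.
- prop: Ratchet prop fixed to the bench: blue base plate (x -155 to 190, y -45 to 45, 8 mm thick) with hinged yellow arm and red pawl. Origin on the bench under the arm's hinge; x axis along the base to the side where the arm lies when down, y along the hinges, z up. Two cheeks (x -13 to 21, y +-15 to +-23, up to z = 105 mm) carry the arm's hinge; rubber-topped rest at x 110 to 140, 82 mm high.
- lever_hinge (a point): Point on the arm's hinge axis, mid-way between the cheeks: 90 mm above the bench, over the prop's origin.
- roller (a point): Centre of the black rubber roller (radius 14 mm, 36 mm long along the prop's y) at the free end of the yellow arm, 170 mm from the hinge axis; moves with the arm and turns freely on its pin. The bar between is 18 mm wide and 14 mm thick.
- pawl_pad (a point): Centre of the top face of the pawl's ridged red thumb pad (32 x 26 mm, 6 thick). Engaged: prop x = -125, z = 76 mm, face sloping 0.17 rad down towards +x; freed: x = -137, z = 43 mm, sloping 0.17 rad down towards -x. It turns about a pivot at prop x = -36, z = 26 mm. Nothing stands above it.
- prop_lever (a joint): Angle of the yellow arm in rad, growing as it goes down: 0 = 0.90 rad above level, 0.90 = level, home on the rest (the stop). It starts between 0 and 0.19; the engaged pawl stops it at about 0.23. A stiff hinge: it stays where it is left and takes about 5 to 9 N at the roller to push down.
- prop_pawl (a joint): Angle of the red pawl in rad: 0 = its hook is in the teeth, 0.34 = fully off (stop); the pad goes down as it grows. The hook is clear of the teeth from about 0.17. A stiff friction pivot with no spring: the pawl stays where it is left, and takes about 4 to 6 N on the pad to press down.
- masking_tape: Roll of white masking tape, 80 mm across, 24 mm high, lying flat and loose beside the prop; origin at the centre of its underside. Bystander.
- flange_bolt: Dark flange bolt, 40 mm long, 15 mm thick, lying loose beside the prop; origin at its underside. Bystander.
- feeler_gauge: Feeler gauge, 109 x 49 x 10 mm, lying loose beside the prop; origin at the centre of its underside. Bystander.

How it is judged:
By the outcome, as a careful person would: the job done as asked, in the order asked, and still so for the second after the job is handed in, with the robot touching nothing.
It also fails if it takes over 48 s, if anything falls off the work surface, if the arm or the gripper's body presses on something with over 40 N, if the wrist force passes 120 N, or if a joint passes its speed limit or range.

### The arm

A 7-joint arm with a two-finger parallel gripper is mounted at the origin on a cart in front of the work surface, level with it; the furniture and walls round the work are solid. World frame = base frame: x ahead of the robot, y to its left, z up, the work surface at z = 0. Lengths are in mm, angles in rad, forces in N, time in s.
With the tool pointing down it reaches from about 425 to 875 mm from the base axis. Payload 4.7 kg.
Tool frame: the origin (TCP) lies midway between the tips of the shut fingers; the grasp point (between the pads) lies 19 mm behind it (bot.tcp_to_grasp is the distance from the TCP to the grasp point, in mm); z points along the fingers, y is the direction in which the jaws open and shut (so a half turn about z gives the same grasp; the last joint's range is limited). The gripper opens to 85 mm and grips with 20 to 120 N. Pads are 22 mm wide; open, the fingers measure 114 mm over their backs; the gripper's body (76 mm by 85 mm) begins 54 mm behind the grasp point. The pads swing forward as they close: fully open they stand 13 mm farther back than shut.
Start: joints at [1.326, 0.321, -0.07, 1.45, 0.023, 1.371, -0.057], TCP at [166.327, -628.379, 231.349] pointing down, gripper open.
Joint ranges: [-2.86, 2.86], [-0.3, 2.09], [-1.38, 1.24], [0.06, 2.45], [-1.56, 4.7], [0.09, 2.05], [-2.69, 2.69]. Speed limits (rad/s): [2.57, 2.57, 3.14, 3.14, 3.14, 3.14, 3.14].

### API

Orientations are given as [roll, pitch, yaw] about the fixed x, y, z axes, in that order (R = Rz(yaw) Ry(pitch) Rx(roll)).
In Python, from cell import bot, optics gives the robot as it stands.
- The arm moves only by the tool jog_arm, never from a script. Its argument "motion" is a list of rows, each an object of numbers: "tx", "ty", "tz": the shift along the tool's x, y, z in mm; "rx", "ry", "rz": the turn, a rotation vector about the tool's x, y, z in rad; "claw": the finger opening in mm, from 0 to 85.4. In form: [{"tx": .., "ty": .., "tz": .., "rx": .., "ry": .., "rz": .., "claw": ..}, ...]. A call has 1 to 10 rows; each row shifts and turns the commanded pose from where the row before left it, along the tool's axes as they then stand; what a row does not reach is not made up. A row lasts 1/12 s, in which the tool goes at most 41.7 mm and 7.16 degrees, less where a joint would pass 70% of its speed; a pose out of reach is approached as far as the arm can. A call with a gripper value outside its range is refused whole. The fingers move at their own pace and stop on an object; "grip_force" is the grip in N (left out, the last holds). Time passes only in rows, so rows that do not move let the fingers close. It gives the time, the measured TCP pose, the force and the opening at its end, in the units of the state.
- bot.sense(): the state, without advancing time (a new reading comes with each control period).
- optics.grab_frame(name): name is "side" or "top"; returns (picture, depth): 384x512x3 uint8, red, green, blue; 384x512 float32, mm along the optical axis (not along the pixel's ray), 0 where there is no reading.
- optics.get_calibration(name): a dict with "fx", "fy", "cx", "cy" (pixels), "eye" and "attitude" of the camera in the world. Camera axes: x right, y down, z forward; pixel columns grow to the right and rows downward; lengths in mm; the calibration is good to about 2 mm. A picture is of the moment at which its call begins. get_calibration takes no time and is no camera call.
- bot.close_job(): hands the job in, once; it reports no verdict.
The state is a dict: "time_s": time; "joint_pos": joint angles; "qd": joint speeds; "joint_torque": joint torques, N m; "tool_pos": TCP position; "eef_rot": TCP orientation; "force": force on the tool from outside, world axes, zero at the start; "torque": the same for the moment, N m; "opening": finger opening in mm.
Only numpy, scipy, OpenCV 4.12 (cv2) and the standard library are available. Lean on these libraries where they do the work, as an engineer would, in place of code of your own. Each camera call takes 0.05 s, during which the arm holds its last target. There are 200 camera calls.

## Working session

There is one attempt and no reset: what is moved stays moved. The work goes in short steps, Python scripts to look and compute and a tool call to move; the robot and the scene stay as the last step left them, time stands still between calls to the robot, and variables do not carry over. Pictures are saved under pics/ and viewed, on a budget of 10 in all, crops included, one or two more only if the job needs it, and the job is handed in when it is done.

Besides the shell and the picture viewer there is one more tool, called after ">>>" in YAML: its name, and indented under it one key for each argument. jog_arm: Moves the arm, as the interface text tells. Its arguments: {"type":"object","properties":{"motion":{"type":"array","items":{"type":"object","properties":{"tx":{"type":"number"},"ty":{"type":"number"},"tz":{"type":"number"},"rx":{"type":"number"},"ry":{"type":"number"},"rz":{"type":"number"},"claw":{"type":"number"}}}},"grip_force":{"type":"number"}},"required":["motion"]}

```bash
mkdir -p pics; ls; python3 - <<'E'
from cell import bot, optics
import cv2,numpy as np
s=bot.sense();print(s)
for n in("top","side"):
    c=optics.get_calibration(n);print(n,c)
    p,d=optics.grab_frame(n);cv2.imwrite(f"pics/{n}0.png",p[:,:,::-1]);np.save(f"pics/{n}0.npy",d)
E
```

```text
pics
{'time_s': 0.0, 'joint_pos': array([ 1.32610912,  0.32184792, -0.07006425,  1.45169484,  0.0226267 ,
        1.37076948, -0.05686708]), 'qd': array([ 2.81272965e-05, -6.67817997e-04,  7.47736490e-04, -8.57503310e-04,
       -1.50970598e-03, -3.39873706e-04, -6.65865252e-04]), 'joint_torque': array([-5.33578204e-04, -4.93584788e+01, -3.82069219e-01, -3.14341593e+01,
        1.31311899e-02,  1.12632086e-02,  2.14127630e-05]), 'tool_pos': array([ 166.13422399, -627.85473556,  230.19718736]), 'eef_rot': array([-3.13966399e+00,  1.30159156e-04,  2.58837158e-01]), 'force': array([0.75164853, 0.08134392, 0.22927531]), 'torque': array([-0.03213535, -0.01975326,  0.03686029]), 'opening': 85.05029758891982}
top {'fx': 441.16950428499024, 'fy': 441.16950428499024, 'cx': 252.68582551696548, 'cy': 195.81902989907533, 'eye': array([ 366.56459424,  105.92836888, 1054.20883295]), 'attitude': array([-2.95696028, -0.02369028, -1.55298526])}
side {'fx': 473.3217630152805, 'fy': 473.3217630152805, 'cx': 252.98823103201389, 'cy': 186.00026169675624, 'eye': array([285.70306318, 703.70327466, 661.11843613]), 'attitude': array([-2.21969285, -0.01216226, -2.75966218])}
```

View pics/top0.png

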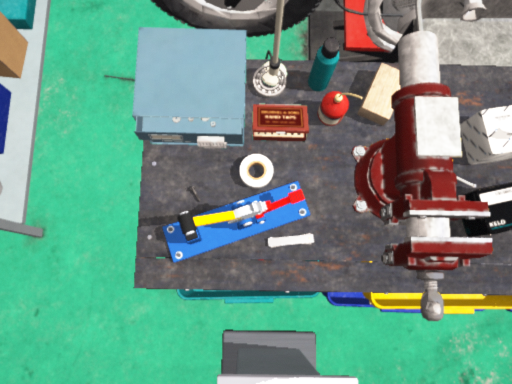

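View pics/side0.png

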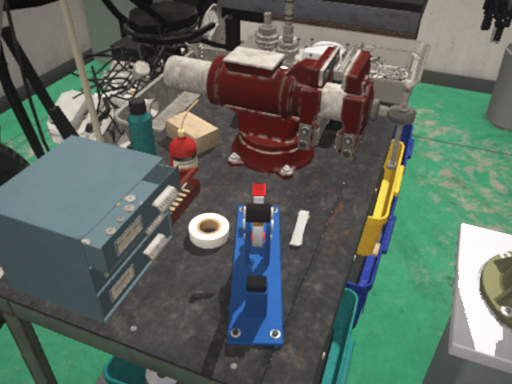

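The top view shows the prop with its roller at about (187,223) and the red pawl pad at (295,197). The tape is at (257,170), the bolt at (195,190) and the gauge at (290,240). A tall vise stands to the right, between the prop and the hand. The side view agrees, with the roller at (258,213).

```bash
cat > h.py <<'E'
import numpy as np,cv2
from scipy.spatial.transform import Rotation as R
from cell import bot,optics
def pts(n,d):
    c=optics.get_calibration(n);v,u=np.mgrid[0:d.shape[0],0:d.shape[1]]
    P=np.stack([(u-c['cx'])/c['fx']*d,(v-c['cy'])/c['fy']*d,d],-1)
    return P@R.from_euler('xyz',c['attitude']).as_matrix().T+c['eye']
def load(n,k): return cv2.imread(f"pics/{n}{k}.png")[:,:,::-1],np.load(f"pics/{n}{k}.npy")
def mask(p,col):
    h,s,v=[x.astype(int) for x in cv2.split(cv2.cvtColor(np.ascontiguousarray(p),cv2.COLOR_RGB2HSV))]
    if col=='blue':return (h>100)&(h<125)&(s>150)&(v>80)
    if col=='yellow':return (h>20)&(h<35)&(s>150)&(v>100)
    if col=='red':return ((h<8)|(h>172))&(s>170)&(v>120)
    if col=='black':return (v<50)
E
python3 - <<'E'
from h import *
for n in("top","side"):
    p,d=load(n,0);P=pts(n,d);ok=(d>0)
    inb=ok&(P[...,0]>400)&(P[...,0]<750)&(P[...,1]>-50)&(P[...,1]<350)
    m=mask(p,'blue')&inb&(P[...,2]<25)
    X=P[m];r=cv2.minAreaRect(X[:,:2].astype(np.float32));print(n,'blue',len(X),r,cv2.boxPoints(r).round(),np.median(X[:,2]))
    c=np.array(r[0]);b=cv2.boxPoints(r);e=max([b[1]-b[0],b[2]-b[1]],key=np.linalg.norm);e/=np.linalg.norm(e)
    if e[1]<0:e=-e   # prop x points to +y (roller side)
    o=c-17.5*e;yaw=np.arctan2(e[1],e[0]);print('origin',o,'yaw',yaw)
    y=np.array([-e[1],e[0]])
    for col in('yellow','red','black'):
        m=mask(p,col)&inb&(P[...,2]>30);Q=P[m]
        q=np.c_[(Q[:,:2]-o)@e,(Q[:,:2]-o)@y,Q[:,2]];q=q[(abs(q[:,1])<40)&(abs(q[:,0])<220)]
        if len(q):print(col,len(q),'med',np.median(q,0).round(),'min',q.min(0).round(),'max',q.max(0).round())
        if col=='yellow'and len(q)>20:print('slope',np.polyfit(q[:,0],q[:,2],1))
# vise etc height
p,d=load('top',0);P=pts('top',d)
for yl in range(-450,350,50):
    m=(d>0)&(P[...,1]>yl)&(P[...,1]<yl+50)
    print(yl,[int(P[m&(P[...,0]>x)&(P[...,0]<x+75)][:,2].max(initial=-999)) for x in range(250,900,75)])
E
```

```text
top blue 3128 ((501.60723876953125, 123.27755737304688), (89.53987121582031, 345.2321472167969), 20.352828979492188) [[400. 270.]
 [520. -54.]
 [604. -23.]
 [484. 301.]] 9.41942917584231
origin [507.69374371 106.87010574] yaw 1.9260203
yellow 370 med [ 64.   1. 172.] min [ 21.  -9. 105.] max [101.   9. 220.]
slope [  1.10971964 100.24754101]
red 327 med [-104.    2.   75.] min [-142.  -12.   30.] max [-28.  13.  98.]
black 66 med [122.  -1. 228.] min [117. -17. 219.] max [127.  17. 232.]
side blue 4266 ((501.3382568359375, 126.0228500366211), (88.95964813232422, 341.82763671875), 20.386741638183594) [[400. 271.]
 [519. -50.]
 [603. -19.]
 [483. 302.]] 8.591427440485859
origin [507.43447065 109.6190052 ] yaw 1.9266121
red 141 med [-126.    0.   77.] min [-144.  -14.   70.] max [-111.   11.   81.]
black 518 med [124.  -0. 218.] min [109. -16.  71.] max [137.  16. 231.]
-450 [-94, 7, 104, 109, 110, 110, 111, 6, 7]
-400 [-98, 7, -999, 6, 75, -999, -999, -999, 5]
-350 [-96, 213, 271, 271, 245, 245, 245, 191, 189]
-300 [246, 220, 272, 271, 251, 248, 246, 211, 211]
-250 [261, 258, 271, 270, 249, 246, 246, 206, 205]
-200 [-254, 6, 270, 270, 74, 71, 53, 54, 7]
-150 [-250, 7, 7, 7, 8, 6, 178, 131, 140]
-100 [-248, 8, 12, 9, 8, 6, 112, 183, 186]
-50 [-250, 7, 16, 83, 83, 7, 71, 43, 137]
0 [-248, 7, 15, 94, 78, 29, 71, 44, 304]
50 [-249, 5, 12, 140, 30, 31, 70, 44, 298]
100 [-249, 8, 15, 155, 30, 196, 195, 196, 195]
150 [-248, 7, 226, 208, 7, 195, 195, 195, 194]
200 [-247, 6, 232, 232, 19, 195, 196, 195, 196]
250 [-250, 7, 19, 17, 7, 194, 195, 196, 195]
300 [-784, 6, 8, 6, 6, 195, 195, 196, 194]
```

```bash
python3 - <<'E'
import numpy as np
from scipy.spatial.transform import Rotation as R
N=26;A=R.from_euler('xyz',[np.pi,0,.259]);w=-1.667/N
st=np.array([166.1,-627.9]);g=np.array([507.5,108])-133*np.array([-.348,.9375]);print(g)
S=sum((A*R.from_rotvec([0,0,w*k])).as_matrix()[:2,:2] for k in range(N))
print(w,np.linalg.solve(S,g-st))
E
```

```text
[553.784  -16.6875]
-0.06411538461538462 [31.29087159  1.71945762]
```

>>> jog_arm:
  motion:
    - {"tz": -35,"claw": 0}
    - {"tz": -35,"claw": 0}
    - {"tz": -35,"claw": 0}
    - {"tz": -35,"claw": 0}
    - {"tz": -35,"claw": 0}

```text
schema error: expected keys tx, ty, tz, rx, ry, rz, claw
```

>>> jog_arm:
  motion:
    - {"tx": 0,"ty": 0,"tz": -35,"rx": 0,"ry": 0,"rz": 0,"claw": 0}
    - {"tx": 0,"ty": 0,"tz": -35,"rx": 0,"ry": 0,"rz": 0,"claw": 0}
    - {"tx": 0,"ty": 0,"tz": -35,"rx": 0,"ry": 0,"rz": 0,"claw": 0}
    - {"tx": 0,"ty": 0,"tz": -35,"rx": 0,"ry": 0,"rz": 0,"claw": 0}
    - {"tx": 0,"ty": 0,"tz": -35,"rx": 0,"ry": 0,"rz": 0,"claw": 0}

```text
time_s: 0.52
tool_pos: [166.2, -627.9, 407.6]
eef_rot: [-3.141, 0.0, 0.259]
force: [0.1, -0.5, 0.4]
opening: 25.7
```

>>> jog_arm:
  motion:
    - {"tx": 31.3,"ty": 1.7,"tz": 0,"rx": 0,"ry": 0,"rz": -0.0641,"claw": 0}
    - {"tx": 31.3,"ty": 1.7,"tz": 0,"rx": 0,"ry": 0,"rz": -0.0641,"claw": 0}
    - {"tx": 31.3,"ty": 1.7,"tz": 0,"rx": 0,"ry": 0,"rz": -0.0641,"claw": 0}
    - {"tx": 31.3,"ty": 1.7,"tz": 0,"rx": 0,"ry": 0,"rz": -0.0641,"claw": 0}
    - {"tx": 31.3,"ty": 1.7,"tz": 0,"rx": 0,"ry": 0,"rz": -0.0641,"claw": 0}
    - {"tx": 31.3,"ty": 1.7,"tz": 0,"rx": 0,"ry": 0,"rz": -0.0641,"claw": 0}

```text
time_s: 1.02
tool_pos: [342.3, -561.0, 405.4]
eef_rot: [-3.14, -0.0, 0.646]
force: [0.2, -0.5, 0.6]
opening: 0.1
```

>>> jog_arm:
  motion:
    - {"tx": 31.3,"ty": 1.7,"tz": 0,"rx": 0,"ry": 0,"rz": -0.0641,"claw": 0}
    - {"tx": 31.3,"ty": 1.7,"tz": 0,"rx": 0,"ry": 0,"rz": -0.0641,"claw": 0}
    - {"tx": 31.3,"ty": 1.7,"tz": 0,"rx": 0,"ry": 0,"rz": -0.0641,"claw": 0}
    - {"tx": 31.3,"ty": 1.7,"tz": 0,"rx": 0,"ry": 0,"rz": -0.0641,"claw": 0}
    - {"tx": 31.3,"ty": 1.7,"tz": 0,"rx": 0,"ry": 0,"rz": -0.0641,"claw": 0}
    - {"tx": 31.3,"ty": 1.7,"tz": 0,"rx": 0,"ry": 0,"rz": -0.0641,"claw": 0}
    - {"tx": 31.3,"ty": 1.7,"tz": 0,"rx": 0,"ry": 0,"rz": -0.0641,"claw": 0}
    - {"tx": 31.3,"ty": 1.7,"tz": 0,"rx": 0,"ry": 0,"rz": -0.0641,"claw": 0}
    - {"tx": 31.3,"ty": 1.7,"tz": 0,"rx": 0,"ry": 0,"rz": -0.0641,"claw": 0}
    - {"tx": 31.3,"ty": 1.7,"tz": 0,"rx": 0,"ry": 0,"rz": -0.0641,"claw": 0}

```text
time_s: 1.85
tool_pos: [538.5, -323.2, 405.4]
eef_rot: [-3.14, -0.0, 1.288]
force: [-0.1, 0.5, -0.3]
opening: -0.2
```

>>> jog_arm:
  motion:
    - {"tx": 31.3,"ty": 1.7,"tz": 0,"rx": 0,"ry": 0,"rz": -0.0641,"claw": 0}
    - {"tx": 31.3,"ty": 1.7,"tz": 0,"rx": 0,"ry": 0,"rz": -0.0641,"claw": 0}
    - {"tx": 31.3,"ty": 1.7,"tz": 0,"rx": 0,"ry": 0,"rz": -0.0641,"claw": 0}
    - {"tx": 31.3,"ty": 1.7,"tz": 0,"rx": 0,"ry": 0,"rz": -0.0641,"claw": 0}
    - {"tx": 31.3,"ty": 1.7,"tz": 0,"rx": 0,"ry": 0,"rz": -0.0641,"claw": 0}
    - {"tx": 31.3,"ty": 1.7,"tz": 0,"rx": 0,"ry": 0,"rz": -0.0641,"claw": 0}
    - {"tx": 31.3,"ty": 1.7,"tz": 0,"rx": 0,"ry": 0,"rz": -0.0641,"claw": 0}
    - {"tx": 31.3,"ty": 1.7,"tz": 0,"rx": 0,"ry": 0,"rz": -0.0641,"claw": 0}
    - {"tx": 31.3,"ty": 1.7,"tz": 0,"rx": 0,"ry": 0,"rz": -0.0641,"claw": 0}
    - {"tx": 31.3,"ty": 1.7,"tz": 0,"rx": 0,"ry": 0,"rz": -0.0641,"claw": 0}

```text
time_s: 2.68
tool_pos: [553.2, -13.8, 406.3]
eef_rot: [-3.142, 0.0, 1.932]
force: [0.0, 0.2, 0.6]
opening: 0.2
```

>>> jog_arm:
  motion:
    - {"tx": 0,"ty": 0,"tz": 35,"rx": 0,"ry": 0,"rz": 0,"claw": 0}
    - {"tx": 0,"ty": 0,"tz": 35,"rx": 0,"ry": 0,"rz": 0,"claw": 0}
    - {"tx": 0,"ty": 0,"tz": 35,"rx": 0,"ry": 0,"rz": 0,"claw": 0}
    - {"tx": 0,"ty": 0,"tz": 35,"rx": 0,"ry": 0,"rz": 0,"claw": 0}
    - {"tx": 0,"ty": 0,"tz": 35,"rx": 0,"ry": 0,"rz": 0,"claw": 0}
    - {"tx": 0,"ty": 0,"tz": 35,"rx": 0,"ry": 0,"rz": 0,"claw": 0}
    - {"tx": 0,"ty": 0,"tz": 35,"rx": 0,"ry": 0,"rz": 0,"claw": 0}
    - {"tx": 0,"ty": 0,"tz": 20,"rx": 0,"ry": 0,"rz": 0,"claw": 0}
    - {"tx": 0,"ty": 0,"tz": 0,"rx": 0,"ry": 0,"rz": 0,"claw": 0}
    - {"tx": 0,"ty": 0,"tz": 0,"rx": 0,"ry": 0,"rz": 0,"claw": 0}

```text
time_s: 3.52
tool_pos: [553.1, -16.0, 141.1]
eef_rot: [-3.14, -0.001, 1.927]
force: [0.8, -0.2, -0.2]
opening: -0.3
```

```bash
python3 - <<'E'
from h import *
o=np.array([507.5,108]);e=np.array([-.348,.9375]);y=np.array([-.9375,-.348])
t=bot.sense()['tool_pos'];print(t,(t[:2]-o)@e,(t[:2]-o)@y)
ims=[]
for n in("top","side"):
    p,d=optics.grab_frame(n);np.save(f"pics/{n}1.npy",d);cv2.imwrite(f"pics/{n}1.png",p[:,:,::-1]);ims.append(p)
a=cv2.resize(ims[0][140:280,140:340],(800,560))[:, 300:];b=cv2.resize(ims[1][150:350,190:330],(300,430))
c=np.zeros((560,800,3),np.uint8);c[:,:500]=a;c[:430,500:]=b;cv2.imwrite("pics/a1.png",c[:,:,::-1])
E
```

```text
[553.1111321  -15.95083188 141.0807478 ] -132.07657885489883 0.3744531453789895
```

View pics/a1.png

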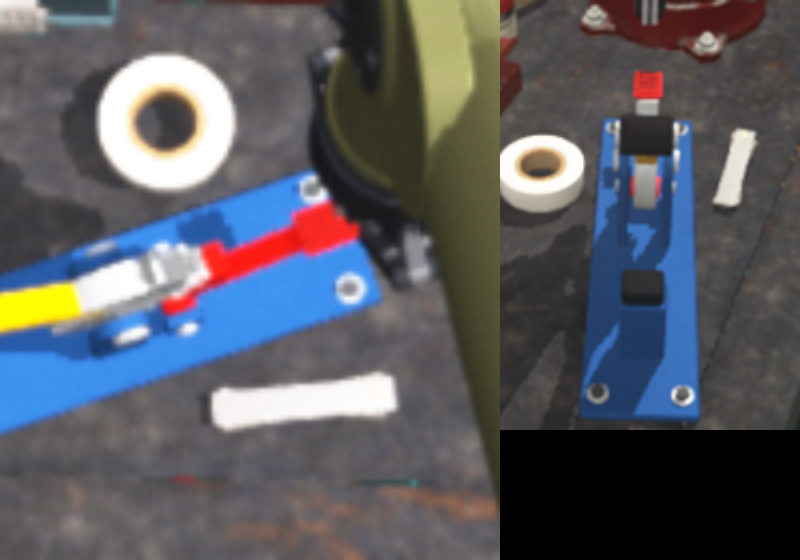

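The side crop shows the shut fingertips centred over the red pad, which is at about (648,85) in the crop. I'm lowering onto the pad now.

>>> jog_arm:
  motion:
    - {"tx": 0,"ty": 0,"tz": 25,"rx": 0,"ry": 0,"rz": 0,"claw": 0}
    - {"tx": 0,"ty": 0,"tz": 20,"rx": 0,"ry": 0,"rz": 0,"claw": 0}
    - {"tx": 0,"ty": 0,"tz": 10,"rx": 0,"ry": 0,"rz": 0,"claw": 0}
    - {"tx": 0,"ty": 0,"tz": 3,"rx": 0,"ry": 0,"rz": 0,"claw": 0}
    - {"tx": 0,"ty": 0,"tz": 3,"rx": 0,"ry": 0,"rz": 0,"claw": 0}
    - {"tx": 0,"ty": 0,"tz": 3,"rx": 0,"ry": 0,"rz": 0,"claw": 0}
    - {"tx": 0,"ty": 0,"tz": 3,"rx": 0,"ry": 0,"rz": 0,"claw": 0}
    - {"tx": 0,"ty": 0,"tz": 3,"rx": 0,"ry": 0,"rz": 0,"claw": 0}

```text
time_s: 4.28
tool_pos: [555.8, -18.0, 72.9]
eef_rot: [3.139, 0.003, 1.925]
force: [1.2, -2.2, 4.7]
opening: -0.1
```

>>> jog_arm:
  motion:
    - {"tx": -1,"ty": 0,"tz": 3,"rx": 0,"ry": 0,"rz": 0,"claw": 0}
    - {"tx": -1,"ty": 0,"tz": 3,"rx": 0,"ry": 0,"rz": 0,"claw": 0}
    - {"tx": -1,"ty": 0,"tz": 3,"rx": 0,"ry": 0,"rz": 0,"claw": 0}
    - {"tx": -1,"ty": 0,"tz": 3,"rx": 0,"ry": 0,"rz": 0,"claw": 0}
    - {"tx": -1,"ty": 0,"tz": 3,"rx": 0,"ry": 0,"rz": 0,"claw": 0}

```text
time_s: 4.7
tool_pos: [556.5, -21.9, 56.4]
eef_rot: [3.14, 0.001, 1.925]
force: [2.3, -1.9, 4.4]
opening: 0.1
```

>>> jog_arm:
  motion:
    - {"tx": 0,"ty": 0,"tz": 3,"rx": 0,"ry": 0,"rz": 0,"claw": 0}
    - {"tx": 0,"ty": 0,"tz": 3,"rx": 0,"ry": 0,"rz": 0,"claw": 0}
    - {"tx": 0,"ty": 0,"tz": 2,"rx": 0,"ry": 0,"rz": 0,"claw": 0}
    - {"tx": 0,"ty": 0,"tz": 1.5,"rx": 0,"ry": 0,"rz": 0,"claw": 0}
    - {"tx": 0,"ty": 0,"tz": 0,"rx": 0,"ry": 0,"rz": 0,"claw": 0}

```text
time_s: 5.12
tool_pos: [555.3, -21.7, 46.3]
eef_rot: [-3.141, -0.0, 1.925]
force: [2.0, -3.5, 3.9]
opening: -0.3
```

>>> jog_arm:
  motion:
    - {"tx": 0,"ty": 0,"tz": 1.5,"rx": 0,"ry": 0,"rz": 0,"claw": 0}
    - {"tx": 0,"ty": 0,"tz": 0,"rx": 0,"ry": 0,"rz": 0,"claw": 0}

```text
time_s: 5.28
tool_pos: [555.4, -21.7, 45.0]
eef_rot: [-3.141, -0.0, 1.925]
force: [1.3, -3.8, 3.4]
opening: 0.1
```

>>> jog_arm:
  motion:
    - {"tx": 0,"ty": 0,"tz": 1.5,"rx": 0,"ry": 0,"rz": 0,"claw": 0}
    - {"tx": 0,"ty": 0,"tz": 0,"rx": 0,"ry": 0,"rz": 0,"claw": 0}

```text
time_s: 5.45
tool_pos: [555.6, -21.7, 44.4]
eef_rot: [-3.141, 0.0, 1.925]
force: [-0.1, -4.7, 7.8]
opening: 0.0
```

>>> jog_arm:
  motion:
    - {"tx": 0,"ty": 0,"tz": 1.5,"rx": 0,"ry": 0,"rz": 0,"claw": 0}
    - {"tx": 0,"ty": 0,"tz": 0,"rx": 0,"ry": 0,"rz": 0,"claw": 0}

```text
time_s: 5.62
tool_pos: [555.8, -21.7, 44.1]
eef_rot: [-3.141, 0.001, 1.925]
force: [-3.3, -3.7, 16.5]
opening: 0.2
```

The force climbed to 16 N at z = 44, so the pawl is at its stop. I'm lifting off and moving above the roller.

>>> jog_arm:
  motion:
    - {"tx": 0,"ty": 0,"tz": -5,"rx": 0,"ry": 0,"rz": 0,"claw": 0}
    - {"tx": 0,"ty": 0,"tz": -10,"rx": 0,"ry": 0,"rz": 0,"claw": 0}
    - {"tx": 0,"ty": 0,"tz": -35,"rx": 0,"ry": 0,"rz": 0,"claw": 0}
    - {"tx": 0,"ty": 0,"tz": -38,"rx": 0,"ry": 0,"rz": 0,"claw": 0}
    - {"tx": 0,"ty": 0,"tz": -38,"rx": 0,"ry": 0,"rz": 0,"claw": 0}
    - {"tx": 0,"ty": 0,"tz": -38,"rx": 0,"ry": 0,"rz": 0,"claw": 0}
    - {"tx": 0,"ty": 0,"tz": -38,"rx": 0,"ry": 0,"rz": 0,"claw": 0}
    - {"tx": 0,"ty": 0,"tz": -38,"rx": 0,"ry": 0,"rz": 0,"claw": 0}
    - {"tx": 0,"ty": 0,"tz": -20,"rx": 0,"ry": 0,"rz": 0,"claw": 0}

```text
time_s: 6.37
tool_pos: [556.0, -19.5, 306.6]
eef_rot: [3.138, 0.0, 1.928]
force: [0.2, 0.5, 0.7]
opening: 0.1
```

>>> jog_arm:
  motion:
    - {"tx": 36,"ty": 0,"tz": 0,"rx": 0,"ry": 0,"rz": 0,"claw": 0}
    - {"tx": 36,"ty": 0,"tz": 0,"rx": 0,"ry": 0,"rz": 0,"claw": 0}
    - {"tx": 36,"ty": 0,"tz": 0,"rx": 0,"ry": 0,"rz": 0,"claw": 0}
    - {"tx": 36,"ty": 0,"tz": 0,"rx": 0,"ry": 0,"rz": 0,"claw": 0}
    - {"tx": 36,"ty": 0,"tz": 0,"rx": 0,"ry": 0,"rz": 0,"claw": 0}
    - {"tx": 36,"ty": 0,"tz": 0,"rx": 0,"ry": 0,"rz": 0,"claw": 0}
    - {"tx": 36,"ty": 0,"tz": 0,"rx": 0,"ry": 0,"rz": 0,"claw": 0}
    - {"tx": 0,"ty": 0,"tz": 0,"rx": 0,"ry": 0,"rz": 0,"claw": 0}
    - {"tx": 0,"ty": 0,"tz": 0,"rx": 0,"ry": 0,"rz": 0,"claw": 0}

```text
time_s: 7.12
tool_pos: [465.4, 218.4, 301.9]
eef_rot: [-3.14, -0.001, 1.933]
force: [0.2, -0.1, 0.3]
opening: 0.2
```

```bash
python3 - <<'E'
from h import *
o=np.array([507.5,108]);e=np.array([-.348,.9375]);y=np.array([-.9375,-.348])
t=bot.sense()['tool_pos'];print(t,(t[:2]-o)@e,(t[:2]-o)@y)
p,d=optics.grab_frame('top')
q,d2=optics.grab_frame('side')
for n,p_,d_ in(('top',p,d),('side',q,d2)):
    P=pts(n,d_);L=np.stack([(P[...,:2]-o)@e,(P[...,:2]-o)@y,P[...,2]],-1)
    m=mask(p_,'red')&(d_>0)&(abs(L[...,1])<20)&(L[...,0]<-110)&(L[...,0]>-165)&(L[...,2]<120)
    if m.any():print(n,'pad',m.sum(),np.median(L[m],0))
a=cv2.resize(p[140:280,140:340],(400,280));b=cv2.resize(q[150:350,190:330],(380,543))
c=np.zeros((560,800,3),np.uint8);c[:280,:400]=a;c[:543,400:780]=b;cv2.imwrite("pics/a2.png",c[:,:,::-1])
E
```

```text
[465.41532807 218.38599394 301.8890112 ] 118.13233515279745 1.0400540452813067
top pad 171 [-1.33731579e+02  4.88642179e-02  4.41438833e+01]
side pad 6 [-139.88550858   -1.00128204   43.12044007]
```

View pics/a2.png

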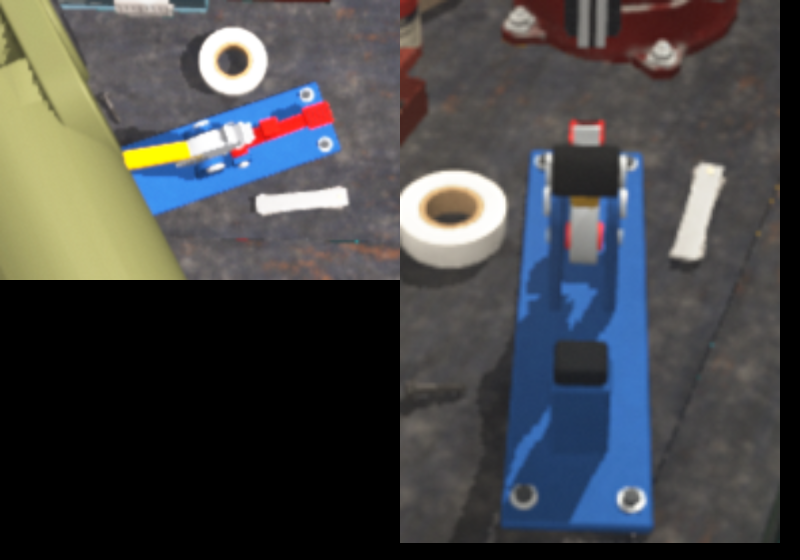

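The pawl is off: the pad's median z is about 44 and its x about -134 to -140. The fingertips are centred above the roller. Now I'll go down and push it along its arc.

>>> jog_arm:
  motion:
    - {"tx": 0,"ty": 0,"tz": 30,"rx": 0,"ry": 0,"rz": 0,"claw": 0}
    - {"tx": 0,"ty": 0,"tz": 25,"rx": 0,"ry": 0,"rz": 0,"claw": 0}
    - {"tx": 0,"ty": 0,"tz": 8,"rx": 0,"ry": 0,"rz": 0,"claw": 0}
    - {"tx": 0,"ty": 0,"tz": 4,"rx": 0,"ry": 0,"rz": 0,"claw": 0}
    - {"tx": 0,"ty": 0,"tz": 4,"rx": 0,"ry": 0,"rz": 0,"claw": 0}
    - {"tx": 2,"ty": 0,"tz": 4,"rx": 0,"ry": 0,"rz": 0,"claw": 0}
    - {"tx": 3,"ty": 0,"tz": 4,"rx": 0,"ry": 0,"rz": 0,"claw": 0}
    - {"tx": 3,"ty": 0,"tz": 4,"rx": 0,"ry": 0,"rz": 0,"claw": 0}

```text
time_s: 7.88
tool_pos: [466.2, 222.9, 221.5]
eef_rot: [3.139, 0.0, 1.925]
force: [-3.2, -0.9, 9.2]
opening: 0.2
```

>>> jog_arm:
  motion:
    - {"tx": 4,"ty": 0,"tz": 5,"rx": 0,"ry": 0,"rz": 0,"claw": 0}
    - {"tx": 4,"ty": 0,"tz": 5,"rx": 0,"ry": 0,"rz": 0,"claw": 0}
    - {"tx": 3,"ty": 0,"tz": 5,"rx": 0,"ry": 0,"rz": 0,"claw": 0}
    - {"tx": 3,"ty": 0,"tz": 5,"rx": 0,"ry": 0,"rz": 0,"claw": 0}

```text
time_s: 8.22
tool_pos: [461.1, 236.5, 201.4]
eef_rot: [3.139, 0.0, 1.926]
force: [-3.0, -0.6, 7.6]
opening: 0.0
```

>>> jog_arm:
  motion:
    - {"tx": 4,"ty": 0,"tz": 5,"rx": 0,"ry": 0,"rz": 0,"claw": 0}
    - {"tx": 4,"ty": 0,"tz": 5,"rx": 0,"ry": 0,"rz": 0,"claw": 0}
    - {"tx": 4,"ty": 0,"tz": 6,"rx": 0,"ry": 0,"rz": 0,"claw": 0}
    - {"tx": 3,"ty": 0,"tz": 6,"rx": 0,"ry": 0,"rz": 0,"claw": 0}
    - {"tx": 3,"ty": 0,"tz": 6,"rx": 0,"ry": 0,"rz": 0,"claw": 0}
    - {"tx": 3,"ty": 0,"tz": 6,"rx": 0,"ry": 0,"rz": 0,"claw": 0}
    - {"tx": 2,"ty": 0,"tz": 6,"rx": 0,"ry": 0,"rz": 0,"claw": 0}
    - {"tx": 2,"ty": 0,"tz": 6,"rx": 0,"ry": 0,"rz": 0,"claw": 0}

```text
time_s: 8.88
tool_pos: [452.4, 259.8, 155.0]
eef_rot: [3.14, -0.0, 1.925]
force: [-2.9, -1.7, 5.9]
opening: -0.1
```

>>> jog_arm:
  motion:
    - {"tx": 2,"ty": 0,"tz": 6,"rx": 0,"ry": 0,"rz": 0,"claw": 0}
    - {"tx": 2,"ty": 0,"tz": 6,"rx": 0,"ry": 0,"rz": 0,"claw": 0}
    - {"tx": 2,"ty": 0,"tz": 6,"rx": 0,"ry": 0,"rz": 0,"claw": 0}
    - {"tx": 1,"ty": 0,"tz": 6,"rx": 0,"ry": 0,"rz": 0,"claw": 0}

```text
time_s: 9.22
tool_pos: [450.0, 266.4, 130.9]
eef_rot: [3.14, -0.0, 1.925]
force: [-3.1, -1.0, 5.4]
opening: 0.3
```

>>> jog_arm:
  motion:
    - {"tx": 1,"ty": 0,"tz": 6,"rx": 0,"ry": 0,"rz": 0,"claw": 0}
    - {"tx": 0,"ty": 0,"tz": 6,"rx": 0,"ry": 0,"rz": 0,"claw": 0}
    - {"tx": 0,"ty": 0,"tz": 5,"rx": 0,"ry": 0,"rz": 0,"claw": 0}
    - {"tx": 0,"ty": 0,"tz": 4,"rx": 0,"ry": 0,"rz": 0,"claw": 0}
    - {"tx": 0,"ty": 0,"tz": 2,"rx": 0,"ry": 0,"rz": 0,"claw": 0}
    - {"tx": 0,"ty": 0,"tz": 1,"rx": 0,"ry": 0,"rz": 0,"claw": 0}
    - {"tx": 0,"ty": 0,"tz": 0,"rx": 0,"ry": 0,"rz": 0,"claw": 0}

```text
time_s: 9.8
tool_pos: [449.7, 266.8, 106.1]
eef_rot: [3.14, -0.0, 1.925]
force: [-1.3, -0.6, 4.9]
opening: -0.2
```

>>> jog_arm:
  motion:
    - {"tx": 0,"ty": 0,"tz": 1.5,"rx": 0,"ry": 0,"rz": 0,"claw": 0}
    - {"tx": 0,"ty": 0,"tz": 0,"rx": 0,"ry": 0,"rz": 0,"claw": 0}

```text
time_s: 9.97
tool_pos: [449.7, 266.7, 104.4]
eef_rot: [3.14, -0.0, 1.925]
force: [-1.0, -0.4, 5.0]
opening: -0.2
```

>>> jog_arm:
  motion:
    - {"tx": 0,"ty": 0,"tz": 1.5,"rx": 0,"ry": 0,"rz": 0,"claw": 0}
    - {"tx": 0,"ty": 0,"tz": 0,"rx": 0,"ry": 0,"rz": 0,"claw": 0}

```text
time_s: 10.13
tool_pos: [449.8, 266.9, 103.8]
eef_rot: [3.14, 0.0, 1.925]
force: [-2.7, -0.7, 10.0]
opening: -0.3
```

>>> jog_arm:
  motion:
    - {"tx": 0,"ty": 0,"tz": 2,"rx": 0,"ry": 0,"rz": 0,"claw": 0}
    - {"tx": 0,"ty": 0,"tz": 0,"rx": 0,"ry": 0,"rz": 0,"claw": 0}

```text
time_s: 10.3
tool_pos: [449.9, 267.4, 103.4]
eef_rot: [3.14, 0.001, 1.925]
force: [-6.4, -3.0, 21.6]
opening: -0.2
```

>>> jog_arm:
  motion:
    - {"tx": 0,"ty": 0,"tz": 1,"rx": 0,"ry": 0,"rz": 0,"claw": 0}
    - {"tx": 0,"ty": 0,"tz": 0,"rx": 0,"ry": 0,"rz": 0,"claw": 0}

```text
time_s: 10.47
tool_pos: [450.0, 267.7, 103.3]
eef_rot: [3.139, 0.001, 1.926]
force: [-8.6, -4.3, 28.2]
opening: 0.1
```

>>> jog_arm:
  motion:
    - {"tx": 0,"ty": 0,"tz": -4,"rx": 0,"ry": 0,"rz": 0,"claw": 0}
    - {"tx": 0,"ty": 0,"tz": -6,"rx": 0,"ry": 0,"rz": 0,"claw": 0}
    - {"tx": 0,"ty": 0,"tz": -20,"rx": 0,"ry": 0,"rz": 0,"claw": 0}
    - {"tx": 0,"ty": 0,"tz": -35,"rx": 0,"ry": 0,"rz": 0,"claw": 0}
    - {"tx": 0,"ty": 0,"tz": -35,"rx": 0,"ry": 0,"rz": 0,"claw": 0}
    - {"tx": 0,"ty": 0,"tz": -35,"rx": 0,"ry": 0,"rz": 0,"claw": 0}
    - {"tx": 0,"ty": 0,"tz": -35,"rx": 0,"ry": 0,"rz": 0,"claw": 0}
    - {"tx": 0,"ty": 0,"tz": -35,"rx": 0,"ry": 0,"rz": 0,"claw": 0}
    - {"tx": 0,"ty": 0,"tz": -35,"rx": 0,"ry": 0,"rz": 0,"claw": 0}
    - {"tx": 0,"ty": 0,"tz": -20,"rx": 0,"ry": 0,"rz": 0,"claw": 0}

```text
time_s: 11.3
tool_pos: [450.0, 266.7, 363.0]
eef_rot: [3.137, 0.0, 1.925]
force: [0.1, 0.5, -0.7]
opening: 0.2
```

>>> jog_arm:
  motion:
    - {"tx": -38,"ty": 0,"tz": 0,"rx": 0,"ry": 0,"rz": 0,"claw": 0}
    - {"tx": -38,"ty": 0,"tz": 0,"rx": 0,"ry": 0,"rz": 0,"claw": 0}
    - {"tx": -38,"ty": 0,"tz": 0,"rx": 0,"ry": 0,"rz": 0,"claw": 0}
    - {"tx": -38,"ty": 0,"tz": 0,"rx": 0,"ry": 0,"rz": 0,"claw": 0}
    - {"tx": -38,"ty": 0,"tz": 0,"rx": 0,"ry": 0,"rz": 0,"claw": 0}
    - {"tx": -38,"ty": 0,"tz": 0,"rx": 0,"ry": 0,"rz": 0,"claw": 0}
    - {"tx": -38,"ty": 0,"tz": 0,"rx": 0,"ry": 0,"rz": 0,"claw": 0}
    - {"tx": -38,"ty": 0,"tz": 0,"rx": 0,"ry": 0,"rz": 0,"claw": 0}
    - {"tx": 0,"ty": 0,"tz": 0,"rx": 0,"ry": 0,"rz": 0,"claw": 0}
    - {"tx": 0,"ty": 0,"tz": 0,"rx": 0,"ry": 0,"rz": 0,"claw": 0}

```text
time_s: 12.13
tool_pos: [555.0, -22.4, 358.0]
eef_rot: [-3.14, -0.001, 1.919]
force: [-0.7, 0.2, -0.6]
opening: 0.1
```

```bash
python3 - <<'E'
from h import *
o=np.array([507.5,108]);e=np.array([-.348,.9375]);y=np.array([-.9375,-.348])
ims=[]
for n in('top','side'):
    p,d=optics.grab_frame(n);ims.append(p)
    P=pts(n,d);L=np.stack([(P[...,:2]-o)@e,(P[...,:2]-o)@y,P[...,2]],-1)
    for col,a,b in(('red',-165,-110),('yellow',20,160),('black',145,195)):
        m=mask(p,col)&(d>0)&(abs(L[...,1])<20)&(L[...,0]<b)&(L[...,0]>a)&(L[...,2]<250)&(L[...,2]>30)
        if m.sum()>3:
            print(n,col,m.sum(),np.median(L[m],0).round(1),'zmax',L[m][:,2].max())
            if col=='yellow':
                t=m&(L[...,2]>88);print('slope',np.polyfit(L[t][:,0],L[t][:,2],1))
a=cv2.resize(ims[0][140:280,140:340],(400,280));b=cv2.resize(ims[1][150:350,190:330],(380,543))
c=np.zeros((560,800,3),np.uint8);c[:280,:400]=a;c[:543,400:780]=b;cv2.imwrite("pics/a3.png",c[:,:,::-1])
E
```

```text
top red 160 [-132.9    0.4   44.7] zmax 51.543890505752984
top yellow 453 [100.3   0.9  98.2] zmax 103.78929957883145
slope [-4.41915874e-03  9.84783378e+01]
top black 15 [177.5  -7.9 100.5] zmax 107.21480465329319
side yellow 510 [104.8  -0.7  97.5] zmax 100.7154540406683
slope [2.73520178e-03 9.71642191e+01]
side black 298 [179.1  -1.5  99.3] zmax 105.84075083513278
```

View pics/a3.png

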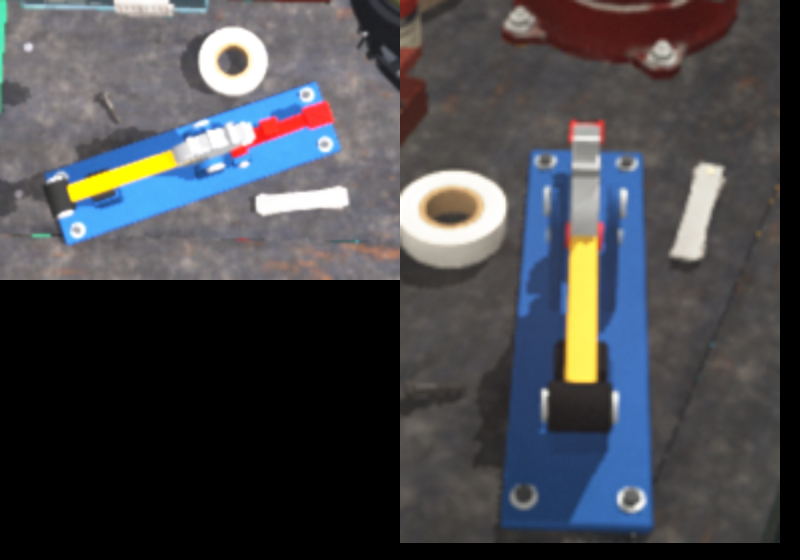

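The picture shows the arm level on the rest, with a measured slope of about 0.00 and the bar top at z ≈ 97 to 98. The pawl pad is down at z ≈ 44, the tape, bolt and gauge haven't moved, and the hand is clear. I'm handing the job in.

```bash
python3 -c "
from cell import bot
print(bot.close_job())"
```

```text
the job is handed in; nothing more can be done
None
```

The ratchet prop is down: the yellow arm lies home on the rubber rest and the pawl is left off. I handed the job in after about 12 s of robot time.

- **Pawl:** I pressed the pad down with the shut fingertips until it met its stop, at a TCP height of 44 mm and about 17 N upward. After I lifted off, the top camera put the pad at z ≈ 44 mm and the side camera at z ≈ 43 mm, against 43 mm for fully off. In the last pictures the top camera still showed it at about 45 mm, but the side camera had too little red in view to confirm it.
- **Arm:** I pushed the roller down along its arc without gripping it. The push took about 5 to 9 N of upward force and rose to 28 N at the stop, with the TCP at about 103 mm.
- **Last checks:** Both cameras show the yellow bar level, with a slope within 0.005. Its top is at z ≈ 97 to 98 mm, against 97 mm expected.
- **Surroundings:** The tape, bolt and gauge looked unmoved in the pictures, and the hand was clear at z ≈ 358 mm with almost no force on it. I judged the bystanders by eye and did not measure them.

No check failed. The two cameras' first fixes of the prop's origin differed by about 3 mm, so I used a point between them.

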